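# Unlock, tip and empty the medallion tray

## Task

The sorting tray is locked level by a hitch clip through its pin: pull the clip out sideways and put it in the black clip dish. Then lift the red handle to tip the tray until every medallion has slid out from under the clear cover into the open corner at the low end of its lane, let the tray down level again, and lay each medallion flat in the gift box lined in its own colour. There may be three or four medallions; leave the tape, candle jar, label stack and lantern where they are.

Things in the scene. Friction and masses are not known exactly. Their poses are not given: they have to be found in the camera images.
- tray_stand: Fixed pale-wood stand under the tray. Origin: centre of its footprint on the table; x runs up the four lanes from the low end (nearest the robot) to the handle, y across the lanes, z up. The tray's hinge line is parallel to y, 100 mm on the -x side of the origin, 34 mm above the table. Lanes are 66 mm wide, centrelines at y = -105, -35, +35, +105 mm.
- tray (a joint): Tilt of the tray (rad): 0 = level, grows as the handle end is lifted, stop at 0.9. Locked near 0 while the clip is in. The tray (0.55 kg) has no catch: let go, it sinks back to 0 under its weight in about a second. Medallions (friction about 0.3) begin to slide at about 0.25 to 0.37 rad; 0.6 is plenty.
- tray_handle (a point): Middle of the red handle bar, round, 10 mm thick, 100 mm long, parallel to the hinge, 50 mm beyond the tray's back end (45 mm free gap). It moves with the tray on a 250 mm radius about the hinge line; level, it is 150 mm to +x of the stand's origin and 46 mm above the table. Free from above.
- tray_low (a point): Middle of the low edge of the tray's floor, turning with the tray: x up the lanes, y across, z off the floor. White tray, 200 mm long, 284 mm wide, floor 40 mm above the table when level, lane walls 14 mm above the floor.
- tray_cover (a point): Middle of the clear cover's top, on the tray. The cover roofs the back of all lanes, x = 115 to 200 mm from the low edge, 22 mm above the floor and 4 mm thick; under it nothing can be gripped.
- tray_corner (a point): On the tray's middle line, level with where a medallion's centre rests in the low corner of its lane: 32 mm from the low edge, 5 mm above the floor (the lanes lie at y = -105, -35, +35, +105 mm). The corner is a V of two blue walls 14 mm high with its tip cut away 30 mm wide, so that a finger can reach the medallion's rim there: grip it along x.
- pin_hole (a point): Centre of the cross hole in the upright steel pin (20 mm thick, top 72 mm above the table) at the tray's +y side, 188 mm from the stand's middle, 55 mm above the table. The hole runs along the stand's x axis.
- clip: Loose hitch clip, 60 g. Origin: centre of its round red loop (46 mm outer diameter, bar 10 mm thick); x and z lie in the loop's plane, y across it. At the start the loop stands upright, its origin 66 mm to the stand's +x side of the pin's hole; pull that way by at least 40 mm to free it. It sits loosely, without spring force, and may droop a few degrees.
- clip_end (a point): Free end of the clip's straight steel leg (7 mm thick), which points along the clip's -x, 4 mm to the +z side of its origin, and ends 92 mm from it.
- disc_red: Loose round wooden medallion, 56 mm diameter, 10 mm thick, 40 g, painted with red rings on both faces. Origin at its centre. Starts under the clear cover in one of the lanes; may be absent.
- disc_blue: Loose round wooden medallion, 56 mm diameter, 10 mm thick, 40 g, painted with blue rings on both faces. Origin at its centre. Starts under the clear cover in one of the lanes; may be absent.
- disc_green: Loose round wooden medallion, 56 mm diameter, 10 mm thick, 40 g, painted with green rings on both faces. Origin at its centre. Starts under the clear cover in one of the lanes; may be absent.
- disc_yellow: Loose round wooden medallion, 56 mm diameter, 10 mm thick, 40 g, painted with yellow rings on both faces. Origin at its centre. Starts under the clear cover in one of the lanes; may be absent.
- box_red: Fixed open cardboard gift box lined in red, 124 mm square outside, 116 mm inside, 22 mm high, walls and floor 4 mm. Origin: centre of its underside, z up.
- box_blue: Fixed open cardboard gift box lined in blue, 124 mm square outside, 116 mm inside, 22 mm high, walls and floor 4 mm. Origin: centre of its underside, z up.
- box_green: Fixed open cardboard gift box lined in green, 124 mm square outside, 116 mm inside, 22 mm high, walls and floor 4 mm. Origin: centre of its underside, z up.
- box_yellow: Fixed open cardboard gift box lined in yellow, 124 mm square outside, 116 mm inside, 22 mm high, walls and floor 4 mm. Origin: centre of its underside, z up.
- clip_dish: Fixed square grey dish with black floor, 136 mm outside, 128 mm inside, 18 mm high, walls and floor 4 mm. Origin: centre of its underside.
- tape: Bystander: roll of packing tape lying flat, 110 mm diameter, 45 mm high. Origin: centre of its underside.
- candle: Bystander: candle jar, 68 mm diameter, 85 mm high. Origin: centre of its underside.
- labels: Bystander: low stack of round white labels, 68 mm diameter, 16 mm high. Origin: centre of its underside.
- lantern: Bystander: small white lantern, 75 mm square, 130 mm high. Origin: centre of its underside.

How it is judged (in metres and radians):
On the way, in this order (a step that is already met when the one before it is completed fails the run):
1. the clip is pulled clear of the pin (distance between clip and pin_hole above 0.12 m), for 0.2 s.
2. with the tray tipped, every medallion has slid into the corner at the low end of a lane (value of joint tray above 0.2 rad and x of each of disc_red, disc_blue, disc_green, disc_yellow in the frame of tray_low below 0.055 m), for 0.2 s.
3. the tray is down level again (value of joint tray below 0.03 rad), for 0.2 s.
At the end, for the whole second after the job is handed in: Each medallion present lies flat (0.15 rad) and at rest in the box of its colour, within 46 mm of its centre; the clip rests in the dish, loop centre within 64 mm of its centre both ways and below 45 mm; the tray is level (under 0.03 rad) (horizontal distance between disc_red and box_red below 0.046 m and z of disc_red in the frame of box_red below 0.015 m and angle between the z axis of disc_red and the z axis of box_red, either way round below 0.15 rad and linear speed of each of disc_red, disc_blue, disc_green, disc_yellow, clip below 0.02 m/s and horizontal distance between disc_blue and box_blue below 0.046 m and z of disc_blue in the frame of box_blue below 0.015 m and angle between the z axis of disc_blue and the z axis of box_blue, either way round below 0.15 rad and horizontal distance between disc_green and box_green below 0.046 m and z of disc_green in the frame of box_green below 0.015 m and angle between the z axis of disc_green and the z axis of box_green, either way round below 0.15 rad and horizontal distance between disc_yellow and box_yellow below 0.046 m and z of disc_yellow in the frame of box_yellow below 0.015 m and angle between the z axis of disc_yellow and the z axis of box_yellow, either way round below 0.15 rad and x of clip in the frame of clip_dish between -0.064 and 0.064 m and y of clip in the frame of clip_dish between -0.064 and 0.064 m and z of clip in the frame of clip_dish below 0.045 m and value of joint tray below 0.03 rad); the robot touches nothing.
It fails at once if the tape is moved more than 40 mm (distance of tape from where it was at the start of the episode above 0.04 m).
It fails at once if the candle is moved more than 40 mm (distance of candle from where it was at the start of the episode above 0.04 m).
It fails at once if the labels is moved more than 40 mm (distance of labels from where it was at the start of the episode above 0.04 m).
It fails at once if the lantern is moved more than 40 mm (distance of lantern from where it was at the start of the episode above 0.04 m).
Of disc_red, disc_blue, disc_green, disc_yellow only 3 to 4 are there at a start; the rules pass over those that are not, and their reading is None.
At some moment in a run one of disc_red, disc_blue, disc_green, disc_yellow may be knocked a few centimetres aside while the robot is not near it.
Once in a run the grip may slacken for a moment while it holds something.
It also fails if it takes over 200 s, if anything falls off the work surface, if the arm or the gripper's body presses on something with over 40 N, if the wrist force passes 120 N, or if a joint passes its speed limit or range.

## Robot

A 6-joint arm with a two-finger parallel gripper is mounted at the origin on the work surface. World frame = base frame: x ahead of the robot, y to its left, z up, the work surface at z = 0. Lengths are in m, angles in degrees, forces in N, time in s.
With the tool pointing down it reaches from about 0.325 to 0.775 m from the base axis. Payload 5.5 kg.
Tool frame: the origin (TCP) lies midway between the tips of the shut fingers; the grasp point (between the pads) lies 19 mm behind it; y points along the fingers, z is the direction in which the jaws open and shut, and the axes are right-handed (so a half turn about y gives the same grasp; the last joint's range is limited). The gripper opens to 85 mm and grips with 20 to 120 N. Pads are 22 mm wide; open, the fingers measure 114 mm over their backs; the gripper's body (76 mm by 85 mm) begins 54 mm behind the grasp point. The pads swing forward as they close: fully open they stand 13 mm farther back than shut.
Start: joints at [67.855, 5.22, 70.514, -0, 104.267, -3.249], TCP at [0.194, 0.568, 0.231] pointing down, gripper open.
Joint ranges: [-164.24, 164.24], [-49.07, 125.15], [9.68, 141.18], [-86.29, 266.29], [3.28, 154.24], [-151.56, 151.56]. Speed limits (degrees/s): [147.25, 147.25, 172.46, 180, 180, 180].

## Interface

Orientations are given as [roll, pitch, yaw] about the fixed x, y, z axes, in that order (R = Rz(yaw) Ry(pitch) Rx(roll)).
In Python, from station import monitor, vision, job, models gives the robot as it stands.
- The arm moves only by the tool servo_tool, never from a script. Its argument "plan" is a list of rows, each an object with "jaw": the opening, from 0 (shut) to 1 (fully open); "slide": the shift along the tool's x, y, z in m, a list of three; "angular": the turn, a rotation vector about the tool's x, y, z in degrees, a list of three. In form: [{"jaw": jaw, "slide": [x, y, z], "angular": [wx, wy, wz]}, ...]. A call has 1 to 20 rows; each row is the pose to reach, as a shift and turn from the pose commanded when the call began, along the tool's axes at that moment; what a row does not reach only later rows make up. A row lasts 1/8 s, in which the tool goes at most 62.5 mm and 10.7 degrees, less where a joint would pass 70% of its speed; a pose out of reach is approached as far as the arm can. A call with a gripper value outside its range is refused whole. The fingers move at their own pace and stop on an object; "grip_force" is the grip in N (left out, the last holds). Time passes only in rows, so rows that repeat a pose let the fingers close. It gives the time, the measured TCP pose, the force and the opening at its end, in the units of the state.
- monitor.read_state(): the state, without advancing time (a new reading comes with each control period).
- vision.camera(name): name is "side" or "top"; returns a dict with "frame" (400x640x3 uint8, red, green, blue), "fx", "fy", "cx", "cy" (pixels), "dist" ([k1, k2, p1, p2, k3] as OpenCV has them; the pictures are not rectified), "rvec" (rotation vector, rad) and "tvec" (3), from world to camera coordinates, as OpenCV has them. Camera axes: x right, y down, z forward; pixel columns grow to the right and rows downward; lengths in m; the calibration is good to about 2 mm. A picture is of the moment at which its call begins. There is no depth.
- job.sign_off(): hands the job in, once; it reports no verdict.
Trained networks look in the newest picture that a camera, given by its name, has taken for a name from the list of things; names that differ only in an ending like _2 or _b are one class to them, and where a whole thing is asked for, a point or a joint stands for the part that bears it (a point fixed in the world has none). Each returns a list of dicts, best first, with "score" (0 to 1); they miss things now and then, are a little off and sometimes report something else, mostly with a low value. They report only what shows in the picture. A call takes as long as a camera call.
- models.outline_of(target, camera): "region" (400x640 bool, what is visible of it) and "box" ([centre column, centre row, width, height] in pixels, round what is visible of it).
- models.place_of(target, camera): "centre" ([column, row] in pixels: a listed point, or the origin of a listed thing).
The state is a dict: "time_s": time; "joint_positions": joint angles; "dq": joint speeds; "joint_efforts": joint torques, N m; "eef_pos": TCP position; "tool_rot": TCP orientation; "wrist_force": force on the tool from outside, world axes, zero at the start; "torque": the same for the moment, N m; "finger_gap": finger opening in m.
Only numpy, scipy, OpenCV 4.12 (cv2) and the standard library are available. Lean on these libraries where they do the work, as an engineer would, in place of code of your own. Each camera call takes 0.05 s, during which the arm holds its last target. There are 200 camera calls.

## Working session

There is one attempt and no reset: what is moved stays moved. The work goes in short steps, Python scripts to look and compute and a tool call to move; the robot and the scene stay as the last step left them, time stands still between calls to the robot, and variables do not carry over. Pictures are saved under pics/ and viewed, about 12 in all and at most 16, crops included, and the job is handed in when it is done.

Besides the shell and the picture viewer there is one more tool, called after "Emit:" in YAML: its name, and indented under it one key for each argument. servo_tool: Moves the arm, as the interface text tells. Its arguments: {"type":"object","properties":{"plan":{"type":"array"},"grip_force":{"type":"number"}},"required":["plan"]}

```bash
ls; mkdir -p pics; cat > h.py <<'E'
from station import monitor, vision, job, models
import numpy as np, cv2
from scipy.spatial.transform import Rotation as Ro
def cam(n): 
    c=vision.camera(n); c['K']=np.array([[c['fx'],0,c['cx']],[0,c['fy'],c['cy']],[0,0,1.]]); c['d']=np.array(c['dist'],float)
    c['rv']=np.array(c['rvec'],float); c['tv']=np.array(c['tvec'],float); return c
def ray(c,px):
    u=cv2.undistortPoints(np.array([[px]],float),c['K'],c['d'])[0,0]; R=cv2.Rodrigues(c['rv'])[0]
    return -R.T@c['tv'].ravel(), R.T@np.array([u[0],u[1],1.])
def onz(c,px,z):
    o,d=ray(c,px); return o+d*(z-o[2])/d[2]
def proj(c,P): return cv2.projectPoints(np.array(P,float).reshape(-1,1,3),c['rv'],c['tv'],c['K'],c['d'])[0].reshape(-1,2)
def tri(ca,pa,cb,pb):
    A=[];b=[]
    for c,p in((ca,pa),(cb,pb)):
        o,d=ray(c,p); d/=np.linalg.norm(d); M=np.eye(3)-np.outer(d,d); A.append(M);b.append(M@o)
    return np.linalg.lstsq(np.vstack(A),np.hstack(b),rcond=None)[0]
def save(c,n,crop=None,s=1):
    f=c['frame'][:,:,::-1]
    if crop: x0,y0,x1,y1=crop; f=f[y0:y1,x0:x1]
    cv2.imwrite('pics/'+n,cv2.resize(f,None,fx=s,fy=s,interpolation=cv2.INTER_CUBIC))
def rel(goal,R=None):
    """slide (tool axes) from present pose to goal TCP position; angular rotvec deg to R"""
    s=monitor.read_state(); R0=Ro.from_euler('xyz',s['tool_rot'],degrees=True)
    sl=R0.inv().apply(np.array(goal)-s['eef_pos'])
    return sl.round(4), (None if R is None else (R0.inv()*R).as_rotvec(degrees=True).round(2))
E
python3 - <<'E'
from h import *
s=monitor.read_state(); print({k:(np.round(v,3).tolist()) for k,v in s.items()})
print(Ro.from_euler('xyz',s['tool_rot'],degrees=True).as_matrix().round(2))
Z=dict(tray_handle=.046,tray_low=.04,tray_cover=.066,tray_corner=.045,pin_hole=.055,clip=.055,clip_end=.055,disc_red=.045,disc_blue=.045,disc_green=.045,disc_yellow=.045,box_red=0.004,box_blue=0.004,box_green=0.004,box_yellow=0.004,clip_dish=.004,tape=0.,candle=0,labels=0,lantern=0,tray_stand=0)
C={n:cam(n) for n in('top','side')}
for n in C: save(C[n],n+'0.png')
for t in Z:
    P={}
    for n in C:
        r=models.place_of(t,n)[:2]
        for q in r: print(t,n,round(q['score'],2),np.round(q['centre']),onz(C[n],q['centre'],Z[t]).round(3))
        if r:P[n]=r[0]['centre']
    if len(P)==2: print('   tri',tri(C['top'],P['top'],C['side'],P['side']).round(3))
E
```

```text
pics
{'time_s': 0.0, 'joint_positions': [67.853, 5.262, 70.581, -0.001, 104.268, -3.248], 'dq': [0.021, -0.018, -0.021, -0.023, 0.191, 0.047], 'joint_efforts': [0.001, -45.874, -41.801, -0.0, 0.012, 0.0], 'eef_pos': [0.194, 0.567, 0.23], 'tool_rot': [-90.112, 0.005, -18.899], 'wrist_force': [0.693, -0.011, -0.351], 'torque': [0.0, -0.002, 0.025], 'finger_gap': 0.085}
[[ 0.95 -0.    0.32]
 [-0.32 -0.    0.95]
 [-0.   -1.   -0.  ]]
tray_handle top 0.69 [292. 276.] [0.369 0.02  0.046]
tray_handle top 0.57 [377. 152.] [ 0.671 -0.19   0.046]
tray_handle side 0.74 [280. 218.] [0.502 0.017 0.046]
tray_handle side 0.62 [401. 224.] [ 0.668 -0.189  0.046]
   tri [ 0.413 -0.018  0.108]
tray_low top 0.59 [375. 256.] [ 0.417 -0.182  0.04 ]
tray_low side 0.98 [322. 283.] [ 0.428 -0.191  0.04 ]
   tri [ 0.422 -0.186  0.04 ]
tray_cover top 0.58 [378. 189.] [ 0.575 -0.187  0.066]
tray_cover top 0.46 [238. 122.] [0.742 0.151 0.066]
tray_cover side 0.72 [376. 231.] [ 0.586 -0.182  0.066]
tray_cover side 0.65 [232. 180.] [0.511 0.214 0.066]
   tri [ 0.576 -0.188  0.073]
tray_corner top 0.93 [380. 241.] 
[... 2104 characters left out ...]
]
clip_dish side 0.56 [339. 206.] [0.681 0.004 0.004]
   tri [ 0.75  -0.178 -0.082]
tape top 0.61 [235. 122.] [0.764 0.174 0.   ]
tape side 0.51 [337. 207.] [0.676 0.008 0.   ]
   tri [ 0.83   0.189 -0.149]
candle top 0.74 [184. 137.] [0.723 0.308 0.   ]
candle side 0.75 [280. 166.] [0.731 0.296 0.   ]
   tri [ 0.729  0.305 -0.003]
labels top 0.61 [292. 276.] [0.365 0.023 0.   ]
labels side 0.61 [228. 261.] [0.368 0.026 0.   ]
   tri [0.366 0.023 0.003]
lantern top 0.89 [451. 143.] [ 0.704 -0.39   0.   ]
lantern side 0.85 [497. 278.] [ 0.703 -0.393  0.   ]
   tri [ 0.705 -0.391 -0.002]
tray_stand side 0.89 [357. 275.] [ 0.523 -0.193  0.   ]
tray_stand side 0.6 [232. 264.] [0.367 0.01  0.   ]
```

View pics/top0.png

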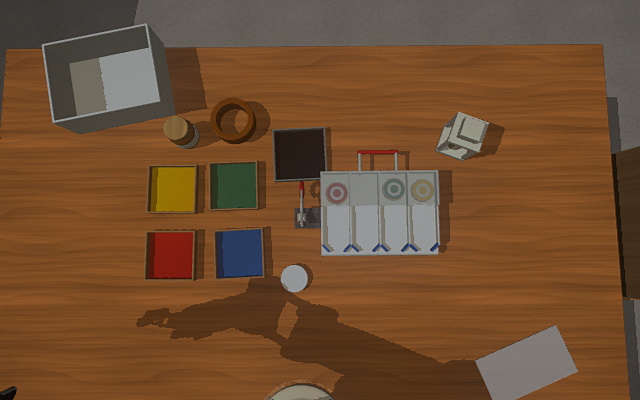

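View pics/side0.png

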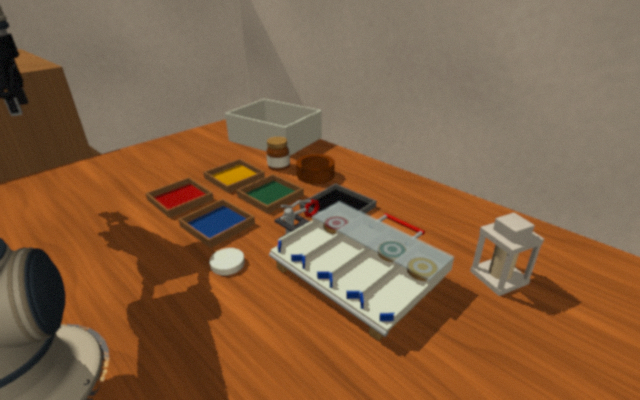

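The top view shows three medallions under the cover: red at (337,193), green at (394,188) and yellow at (422,190). Lane 2 is empty, so blue is absent. The boxes are at left, the dish at (299,153), the clip loop at (301,187) and the handle at (377,152). The side view agrees. Next I'll fit the tray pose and the clip and dish positions.

```bash
python3 - <<'E'
from h import *
from scipy.optimize import least_squares
C={n:cam(n) for n in('top','side')}
L=dict(tray_handle=(.15,0,.046),tray_low=(-.1,0,.04),tray_cover=(.0575,0,.066),tray_corner=(-.068,0,.045),tray_stand=(0,0,0))
ob=[]
for t,p in L.items():
    for n in C:
        for q in models.place_of(t,n):
            w=onz(C[n],q['centre'],p[2])
            if np.hypot(*(w[:2]-(np.array([.52,-.187])+p[:2])))<.03: ob.append((n,p,q['centre'],t)); break
def res(v):
    R=Ro.from_euler('z',v[2]).as_matrix(); r=[]
    for n,p,px,_ in ob: r+=list(proj(C[n],R@np.array(p)+[v[0],v[1],0])[0]-px)
    return np.array(r)
s=least_squares(res,[.52,-.187,0],loss='soft_l1'); print(s.x[:2],np.degrees(s.x[2])); print([(o[0],o[3]) for o in ob],res(s.x).round(1))
# handle & loop by colour, top
for n in C:
  f=C[n]['frame'].astype(int); m=((f[:,:,0]>110)&(f[:,:,1]<60)&(f[:,:,2]<60)).astype(np.uint8)
  k,lab,st,ce=cv2.connectedComponentsWithStats(m)
  for i in range(1,k):
    if st[i,4]>8: 
        print(n,st[i],ce[i].round(1),onz(C[n],ce[i],.049).round(3))
        if st[i,2]>30:
          ys,xs=np.where(lab==i); a,b=xs.argmin(),xs.argmax(); print([onz(C[n],(xs[j],ys[xs==xs[j]].mean()),.05).round(3) for j in(a,b)])
c=C['top']
for t in('box_red','box_green','box_yellow','clip_dish','tray_low','tape'):
  for q in models.outline_of(t,'top')[:2]: 
    r=cv2.minAreaRect(np.argwhere(q['region'])[:,::-1].astype(np.float32)); print(t,round(q['score'],2),np.round(r[0]),np.round(r[1]),round(r[2]),onz(c,r[0],.02).round(3))
f=c['frame'].astype(int)
for nm,m in dict(red=(f[:,:,0]>150)&(f[:,:,1]<50),green=(f[:,:,1]>f[:,:,0]+25),yel=(f[:,:,0]>180)&(f[:,:,1]>130)&(f[:,:,2]<60),blk=f.max(2)<45).items():
  k,lab,st,ce=cv2.connectedComponentsWithStats(m.astype(np.uint8))
  for i in range(1,k):
    if 800<st[i,4]<4000: print(nm,st[i],onz(c,ce[i],.004).round(3), cv2.minAreaRect(np.argwhere(lab==i).astype(np.float32))[2])
save(c,'clip0.png',(270,120,450,265),4)
E
```

```text
[ 0.52260414 -0.18886904] -0.7773475763434081
[('top', 'tray_handle'), ('side', 'tray_handle'), ('top', 'tray_low'), ('side', 'tray_low'), ('top', 'tray_cover'), ('side', 'tray_cover'), ('top', 'tray_corner'), ('side', 'tray_corner'), ('top', 'tray_stand'), ('side', 'tray_stand')] [ 1.1  2.3 -1.   0.3  0.5 -0.7 -0.6 -0.5 -2.2 -0.3  0.3  1.1  1.6 -1.2
  0.5 -1.4  0.5  0.3 -0.9 -0.1]
top [357 150  41   4 110] [377.4 151.4] [ 0.672 -0.191  0.049]
[array([ 0.671, -0.141,  0.05 ]), array([ 0.672, -0.239,  0.05 ])]
top [299 182   4  11  24] [300.4 186.8] [ 0.585 -0.001  0.049]
top [ 154  232   39   46 1686] [173.1 254.5] [0.421 0.306 0.049]
[array([0.392, 0.351, 0.05 ]), array([0.448, 0.261, 0.05 ])]
side [325 156   9   9  24] [330.1 159.5] [0.793 0.145 0.049]
side [296 160   4   5  14] [297.9 162.1] [0.718 0.198 0.049]
side [155 185  50  24 593] [180.  196.7] [0.392 0.257 0.049]
[array([0.347, 0.293, 0.05 ]), array([0.439, 0.228, 0.05 ])]
side [305 203   5   7  19] [306.6 205.6] [0.576 0.009 0.049]
side [310 207   7   9  30] [313.4 211.4] [ 0.569 -0.02   0.049]
side [386 213  39  22 190] [404.4 223.5] [ 0.671 -0.194  0.049]
[array([ 0.676, -0.142,  0.05 ]), array([ 0.672, -0.242,  0.05 ])]
box_red 0.85 [170. 256.] [49. 53.] 90 [0.417 0.326 0.02 ]
box_red 0.3 [366. 202.] [103. 145.] 90 [ 0.551 -0.166  0.02 ]
box_green 0.98 [233. 185.] [50. 52.] 89 [0.592 0.171 0.02 ]
box_yellow 0.86 [172. 189.] [52. 49.] 1 [0.584 0.326 0.02 ]
clip_dish 0.71 [299. 154.] [54. 55.] 87 [0.673 0.004 0.02 ]
tray_low 0.9 [366. 202.] [105. 145.] 90 [ 0.551 -0.166  0.02 ]
tray_low 0.44 [232. 120.] [45. 45.] 90 [0.761 0.175 0.02 ]
tape 0.71 [233. 121.] [48. 43.] 56 [0.761 0.175 0.02 ]
blk [ 275  129   50   51 2279] [0.676 0.005 0.004] 2.862405300140381
```

View pics/clip0.png

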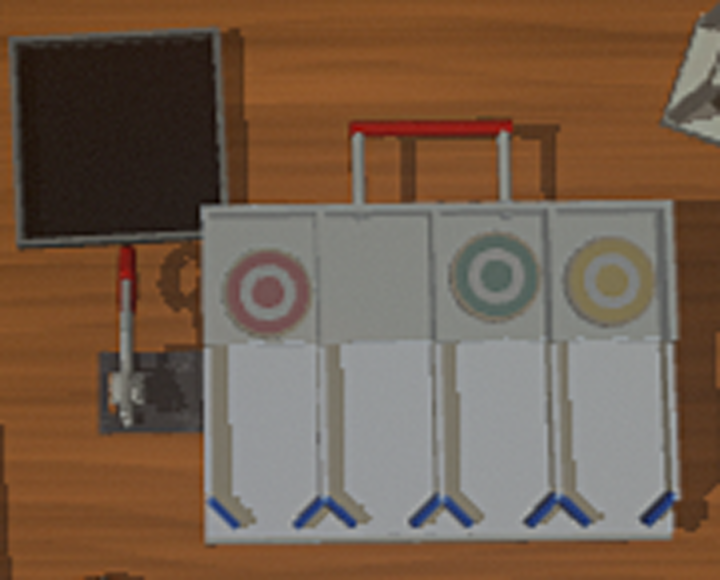

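Emit:
servo_tool:
  plan:
    - {"jaw": 0.45, "slide": [0.545, 0.08, -0.413], "angular": [0, -18.4, 0]}
    - {"jaw": 0.45, "slide": [0.545, 0.08, -0.413], "angular": [0, -18.4, 0]}
    - {"jaw": 0.45, "slide": [0.545, 0.08, -0.413], "angular": [0, -18.4, 0]}
    - {"jaw": 0.45, "slide": [0.545, 0.08, -0.413], "angular": [0, -18.4, 0]}
    - {"jaw": 0.45, "slide": [0.545, 0.08, -0.413], "angular": [0, -18.4, 0]}
    - {"jaw": 0.45, "slide": [0.545, 0.08, -0.413], "angular": [0, -18.4, 0]}
    - {"jaw": 0.45, "slide": [0.545, 0.08, -0.413], "angular": [0, -18.4, 0]}
    - {"jaw": 0.45, "slide": [0.545, 0.08, -0.413], "angular": [0, -18.4, 0]}
    - {"jaw": 0.45, "slide": [0.545, 0.08, -0.413], "angular": [0, -18.4, 0]}
    - {"jaw": 0.45, "slide": [0.545, 0.08, -0.413], "angular": [0, -18.4, 0]}
    - {"jaw": 0.45, "slide": [0.545, 0.08, -0.413], "angular": [0, -18.4, 0]}
    - {"jaw": 0.45, "slide": [0.545, 0.08, -0.413], "angular": [0, -18.4, 0]}
    - {"jaw": 0.45, "slide": [0.545, 0.08, -0.413], "angular": [0, -18.4, 0]}
    - {"jaw": 0.45, "slide": [0.545, 0.08, -0.413], "angular": [0, -18.4, 0]}
    - {"jaw": 0.45, "slide": [0.545, 0.08, -0.413], "angular": [0, -18.4, 0]}
    - {"jaw": 0.45, "slide": [0.545, 0.08, -0.413], "angular": [0, -18.4, 0]}
  grip_force: 40

```text
time_s: 5.1
eef_pos: [0.5761, 0.0013, 0.1518]
tool_rot: [-90.0, -0.0, -0.4]
wrist_force: [0.3, 0.3, 0.1]
finger_gap: 0.0382
```

```bash
python3 - <<'E'
from h import *
s=monitor.read_state(); print(s['time_s'],s['eef_pos'],s['tool_rot'],s['joint_positions'],s['finger_gap'])
c=cam('side'); save(c,'s1.png',(200,100,450,290),3)
print([proj(c,p).round(0) for p in ([.576,-.001,.05],s['eef_pos'])])
E
```

```text
5.1 [0.57605708 0.00128514 0.15177555] [-9.00013542e+01 -4.64512535e-02 -4.18337176e-01] [-3.25640496e+00  1.40818600e+00  8.25130020e+01  9.52689557e-04
  9.60323507e+01 -9.28379667e+01] 0.03823767825838481
[array([[310., 207.]]), array([[307., 166.]])]
```

View pics/s1.png

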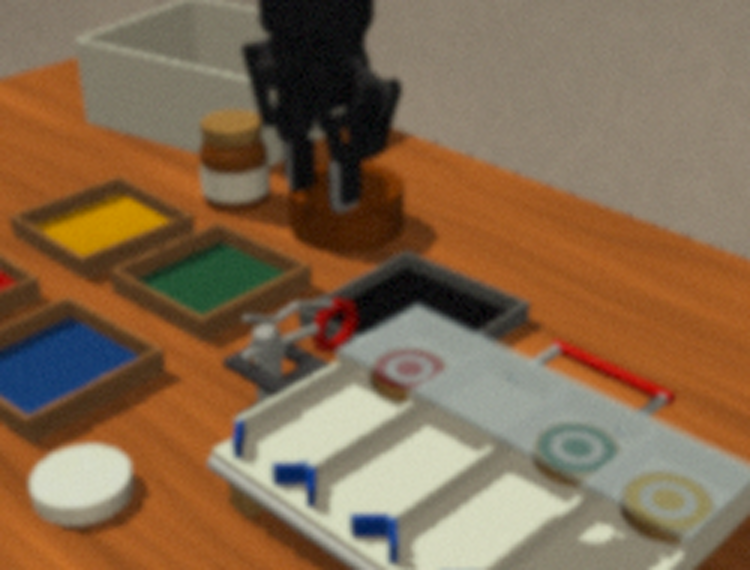

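Emit:
servo_tool:
  plan:
    - {"jaw": 0.45, "slide": [0.003, 0.06, -0.003], "angular": [0, 0, 0]}
    - {"jaw": 0.45, "slide": [0.003, 0.09, -0.003], "angular": [0, 0, 0]}
    - {"jaw": 0.45, "slide": [0.003, 0.112, -0.003], "angular": [0, 0, 0]}
    - {"jaw": 0.45, "slide": [0.003, 0.112, -0.003], "angular": [0, 0, 0]}
    - {"jaw": 0.0, "slide": [0.003, 0.112, -0.003], "angular": [0, 0, 0]}
    - {"jaw": 0.0, "slide": [0.003, 0.112, -0.003], "angular": [0, 0, 0]}
    - {"jaw": 0.0, "slide": [0.003, 0.112, -0.003], "angular": [0, 0, 0]}
    - {"jaw": 0.0, "slide": [0.003, 0.112, -0.003], "angular": [0, 0, 0]}
    - {"jaw": 0.0, "slide": [0.003, 0.112, -0.003], "angular": [0, 0, 0]}
    - {"jaw": 0.0, "slide": [0.003, 0.112, -0.003], "angular": [0, 0, 0]}
  grip_force: 60

```text
time_s: 6.4
eef_pos: [0.5801, -0.0026, 0.0402]
tool_rot: [-90.0, -0.1, -0.5]
wrist_force: [3.7, 1.1, 4.5]
finger_gap: 0.008
```

Emit:
servo_tool:
  plan:
    - {"jaw": 0.0, "slide": [0.015, 0, 0], "angular": [0, 0, 0]}
    - {"jaw": 0.0, "slide": [0.03, 0, 0], "angular": [0, 0, 0]}
    - {"jaw": 0.0, "slide": [0.045, 0, 0], "angular": [0, 0, 0]}
    - {"jaw": 0.0, "slide": [0.06, 0, 0], "angular": [0, 0, 0]}
    - {"jaw": 0.0, "slide": [0.07, 0, 0], "angular": [0, 0, 0]}
    - {"jaw": 0.0, "slide": [0.075, 0, 0], "angular": [0, 0, 0]}
    - {"jaw": 0.0, "slide": [0.08, -0.03, 0], "angular": [0, 0, 0]}
    - {"jaw": 0.0, "slide": [0.08, -0.03, 0], "angular": [0, 0, 0]}

```text
time_s: 7.4
eef_pos: [0.6607, -0.0034, 0.0722]
tool_rot: [-90.0, -0.3, -0.5]
wrist_force: [-0.2, 0.3, -0.8]
finger_gap: 0.0081
```

```bash
python3 - <<'E'
from h import *
s=monitor.read_state(); print(s['eef_pos'],s['finger_gap'],s['wrist_force'])
c=cam('side'); save(c,'s2.png',(230,80,430,250),4)
E
```

```text
[ 0.66068217 -0.00341525  0.07215108] 0.008109030221260395 [-0.19954828  0.3466757  -0.77017362]
```

View pics/s2.png

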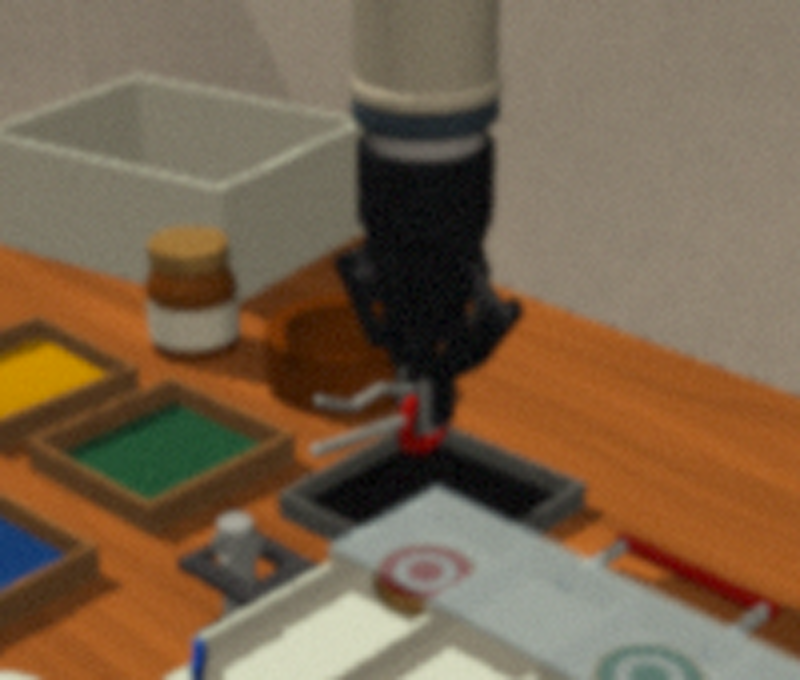

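Emit:
servo_tool:
  plan:
    - {"jaw": 0.0, "slide": [0.025, 0, 0.004], "angular": [0, 0, 0]}
    - {"jaw": 0.0, "slide": [0.053, 0, 0.007], "angular": [0, 0, 0]}
    - {"jaw": 0.0, "slide": [0.053, 0.0, 0.007], "angular": [0, 0, 0]}
    - {"jaw": 0.0, "slide": [0.053, 0.02, 0.007], "angular": [0, 0, 0]}
    - {"jaw": 0.0, "slide": [0.053, 0.04, 0.007], "angular": [0, 0, 0]}
    - {"jaw": 0.0, "slide": [0.053, 0.051, 0.007], "angular": [0, 0, 0]}
    - {"jaw": 0.0, "slide": [0.053, 0.051, 0.007], "angular": [0, 0, 0]}
    - {"jaw": 0.4, "slide": [0.053, 0.051, 0.007], "angular": [0, 0, 0]}
    - {"jaw": 0.4, "slide": [0.053, 0.051, 0.007], "angular": [0, 0, 0]}
    - {"jaw": 0.4, "slide": [0.053, 0.051, 0.007], "angular": [0, 0, 0]}
    - {"jaw": 0.4, "slide": [0.053, 0.03, 0.007], "angular": [0, 0, 0]}
    - {"jaw": 0.4, "slide": [0.053, 0.0, 0.007], "angular": [0, 0, 0]}
    - {"jaw": 0.4, "slide": [0.053, -0.05, 0.007], "angular": [0, 0, 0]}
    - {"jaw": 0.4, "slide": [0.053, -0.08, 0.007], "angular": [0, 0, 0]}
    - {"jaw": 0.4, "slide": [0.053, -0.08, 0.007], "angular": [0, 0, 0]}

```text
time_s: 9.32
eef_pos: [0.714, 0.0033, 0.1557]
tool_rot: [-90.0, -0.5, -0.5]
wrist_force: [0.8, 1.0, 0.2]
finger_gap: 0.0342
```

```bash
python3 - <<'E'
from h import *
C={n:cam(n) for n in('top','side')}
for n in C:
  for q in models.place_of('clip',n)[:2]: print(n,q['score'],q['centre'],onz(C[n],q['centre'],.012))
c=C['side'];a=C['side']['frame'][130:250,230:430,::-1]; save(c,'s3.png',(260,130,420,250),5)
print(monitor.read_state()['joint_positions'])
E
```

```text
top 0.43 [311.8, 144.9] [ 0.69805559 -0.02839068  0.012     ]
[-2.47174339e+00  2.29054586e+01  5.84906654e+01  1.07233905e-04
  9.87668363e+01 -9.19767858e+01]
```

View pics/s3.png

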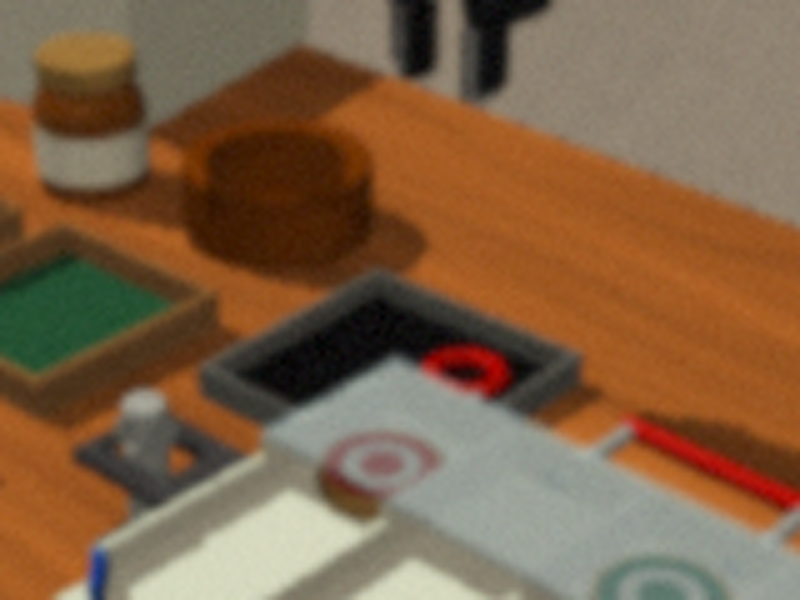

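Emit:
servo_tool:
  plan:
    - {"jaw": 0.45, "slide": [-0.039, 0, -0.194], "angular": [0, 90, 0]}
    - {"jaw": 0.45, "slide": [-0.039, 0, -0.194], "angular": [0, 90, 0]}
    - {"jaw": 0.45, "slide": [-0.039, 0, -0.194], "angular": [0, 90, 0]}
    - {"jaw": 0.45, "slide": [-0.039, 0, -0.194], "angular": [0, 90, 0]}
    - {"jaw": 0.45, "slide": [-0.039, 0, -0.194], "angular": [0, 90, 0]}
    - {"jaw": 0.45, "slide": [-0.039, 0, -0.194], "angular": [0, 90, 0]}
    - {"jaw": 0.45, "slide": [-0.039, 0, -0.194], "angular": [0, 90, 0]}
    - {"jaw": 0.45, "slide": [-0.039, 0, -0.194], "angular": [0, 90, 0]}
    - {"jaw": 0.45, "slide": [-0.039, 0, -0.194], "angular": [0, 90, 0]}
    - {"jaw": 0.45, "slide": [-0.039, 0, -0.194], "angular": [0, 90, 0]}
    - {"jaw": 0.45, "slide": [-0.039, 0, -0.194], "angular": [0, 90, 0]}

```text
time_s: 10.9
eef_pos: [0.6712, -0.1903, 0.1482]
tool_rot: [-90.1, 0.0, -90.4]
wrist_force: [0.3, 0.2, 0.5]
finger_gap: 0.0387
```

```bash
python3 - <<'E'
from h import *
s=monitor.read_state();print(s['joint_positions'])
c=cam('side'); print(proj(c,[s['eef_pos'],[.672,-.191,.046]])); save(c,'s4.png',(300,110,460,270),4)
c=cam('top'); print([onz(c,p,.01) for p in [q['centre'] for q in models.place_of('clip','top')]])
c=cam('side'); print('clip',onz(c,(353,204),.01))
E
```

```text
[-1.86205994e+01  2.05546166e+01  6.13378217e+01  7.20504123e-04
  9.82022820e+01 -1.82085119e+01]
[[407.52764075 181.70334349]
 [403.24709616 223.9188307 ]]
[array([ 0.69881102, -0.0280893 ,  0.01      ]), array([ 0.61472131, -0.00395412,  0.01      ])]
clip [ 0.70390152 -0.02163726  0.01      ]
```

View pics/s4.png

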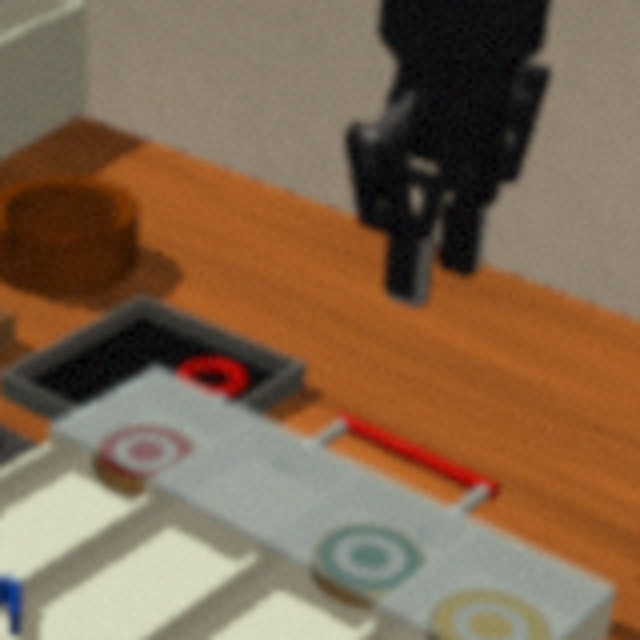

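Emit:
servo_tool:
  plan:
    - {"jaw": 0.45, "slide": [0, 0.06, 0.001], "angular": [0, 0, 0]}
    - {"jaw": 0.45, "slide": [0, 0.1, 0.001], "angular": [0, 0, 0]}
    - {"jaw": 0.45, "slide": [0, 0.12, 0.001], "angular": [0, 0, 0]}
    - {"jaw": 0.45, "slide": [0, 0.12, 0.001], "angular": [0, 0, 0]}
    - {"jaw": 0, "slide": [0, 0.12, 0.001], "angular": [0, 0, 0]}
    - {"jaw": 0, "slide": [0, 0.12, 0.001], "angular": [0, 0, 0]}
    - {"jaw": 0, "slide": [0, 0.12, 0.001], "angular": [0, 0, 0]}
    - {"jaw": 0, "slide": [0, 0.12, 0.001], "angular": [0, 0, 0]}
    - {"jaw": 0, "slide": [0, 0.12, 0.001], "angular": [0, 0, 0]}
    - {"jaw": 0, "slide": [0, 0.12, 0.001], "angular": [0, 0, 0]}
  grip_force: 70

```text
time_s: 12.35
eef_pos: [0.6745, -0.1909, 0.0326]
tool_rot: [-89.7, -0.1, -90.5]
wrist_force: [3.2, -1.4, 5.8]
finger_gap: 0.0071
```

```bash
python3 - <<'E'
from h import *
s=monitor.read_state();p=np.array(s['eef_pos']);print(p,s['finger_gap'],s['wrist_force'])
R0=Ro.from_euler('xyz',s['tool_rot'],degrees=True)
H=np.array([.4235,p[1],.034])  # hinge
for a in np.radians([4,8,12,16,20,24,28,31,34,37]):
    R=Ro.from_rotvec([0,-a,0]); q=H+R.apply(p-H)
    print(round(np.degrees(a)),R0.inv().apply(q-p).round(3),(R0.inv()*R*R0).as_rotvec(degrees=True).round(1))
E
```

```text
[ 0.67451815 -0.19087506  0.03260353] 0.007145765716567353 [ 3.22384224 -1.38602097  5.82230988]
4 [ 0.    -0.018 -0.   ] [4. 0. 0.]
8 [ 0.    -0.035 -0.002] [8.  0.  0.1]
12 [ 0.    -0.052 -0.005] [12.   0.   0.1]
16 [ 0.    -0.069 -0.009] [16.   0.   0.1]
20 [ 0.    -0.086 -0.014] [20.   0.   0.2]
24 [ 0.    -0.102 -0.021] [24.   0.   0.2]
28 [ 0.    -0.118 -0.028] [28.   0.1  0.2]
31 [ 0.001 -0.13  -0.034] [31.   0.1  0.3]
34 [ 0.001 -0.141 -0.041] [34.   0.1  0.3]
37 [ 0.001 -0.152 -0.049] [37.   0.1  0.3]
```

Emit:
servo_tool:
  plan:
    - {"jaw": 0, "slide": [0, -0.009, 0], "angular": [2, 0, 0]}
    - {"jaw": 0, "slide": [0, -0.018, 0], "angular": [4, 0, 0]}
    - {"jaw": 0, "slide": [0, -0.026, -0.001], "angular": [6, 0, 0]}
    - {"jaw": 0, "slide": [0, -0.035, -0.002], "angular": [8, 0, 0]}
    - {"jaw": 0, "slide": [0, -0.044, -0.004], "angular": [10, 0, 0]}
    - {"jaw": 0, "slide": [0, -0.052, -0.005], "angular": [12, 0, 0]}
    - {"jaw": 0, "slide": [0, -0.061, -0.007], "angular": [14, 0, 0]}
    - {"jaw": 0, "slide": [0, -0.069, -0.009], "angular": [16, 0, 0]}
    - {"jaw": 0, "slide": [0, -0.078, -0.012], "angular": [18, 0, 0]}
    - {"jaw": 0, "slide": [0, -0.086, -0.014], "angular": [20, 0, 0]}
    - {"jaw": 0, "slide": [0, -0.102, -0.021], "angular": [24, 0, 0]}
    - {"jaw": 0, "slide": [0, -0.118, -0.028], "angular": [28, 0, 0]}
    - {"jaw": 0, "slide": [0, -0.13, -0.034], "angular": [31, 0, 0]}
    - {"jaw": 0, "slide": [0, -0.141, -0.041], "angular": [34, 0, 0]}
    - {"jaw": 0, "slide": [0, -0.141, -0.041], "angular": [34, 0, 0]}
    - {"jaw": 0, "slide": [0, -0.141, -0.041], "angular": [34, 0, 0]}
    - {"jaw": 0, "slide": [0, -0.141, -0.041], "angular": [34, 0, 0]}

```text
time_s: 14.48
eef_pos: [0.6326, -0.1913, 0.1725]
tool_rot: [-55.8, -0.2, -90.6]
wrist_force: [5.4, -4.3, 1.8]
finger_gap: 0.0071
```

```bash
python3 - <<'E'
from h import *
s=monitor.read_state();print(s['eef_pos'],s['finger_gap'],s['wrist_force'])
c=cam('side'); save(c,'s5.png',(200,80,500,330),2.6)
E
```

```text
[ 0.63261369 -0.1913183   0.17250189] 0.007101287361701175 [ 5.38775711 -4.25869362  1.78414694]
```

View pics/s5.png

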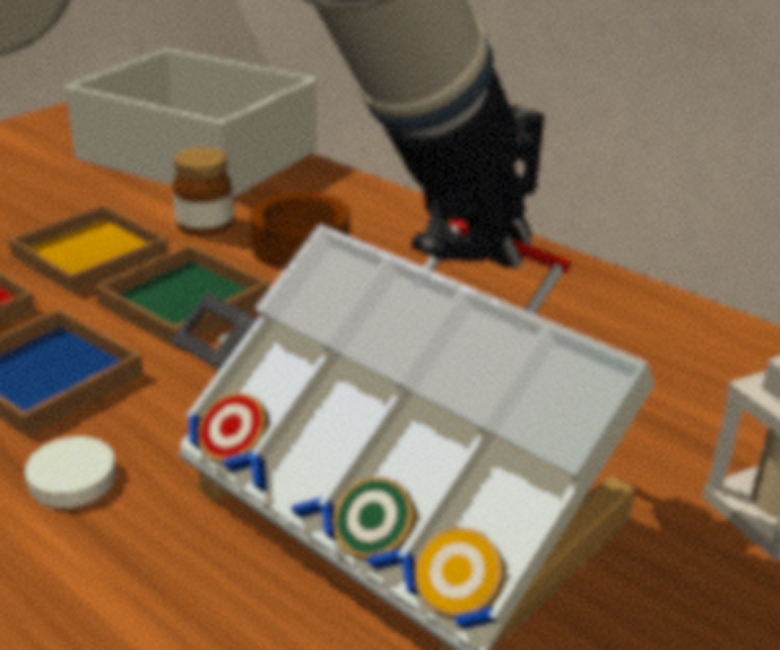

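All three medallions are now in their low corners: red in lane 1, green in lane 3 and yellow in lane 4. Lowering the tray slowly.

Emit:
servo_tool:
  plan:
    - {"jaw": 0, "slide": [0, 0.018, 0], "angular": [-4, 0, 0]}
    - {"jaw": 0, "slide": [0, 0.035, -0.002], "angular": [-8, 0, 0]}
    - {"jaw": 0, "slide": [0, 0.052, -0.005], "angular": [-12, 0, 0]}
    - {"jaw": 0, "slide": [0, 0.069, -0.009], "angular": [-16, 0, 0]}
    - {"jaw": 0, "slide": [0, 0.086, -0.014], "angular": [-20, 0, 0]}
    - {"jaw": 0, "slide": [0, 0.102, -0.021], "angular": [-24, 0, 0]}
    - {"jaw": 0, "slide": [0, 0.11, -0.0245], "angular": [-26, 0, 0]}
    - {"jaw": 0, "slide": [0, 0.118, -0.028], "angular": [-28, 0, 0]}
    - {"jaw": 0, "slide": [0, 0.126, -0.032], "angular": [-30, 0, 0]}
    - {"jaw": 0, "slide": [0, 0.134, -0.037], "angular": [-32, 0, 0]}
    - {"jaw": 0, "slide": [0, 0.138, -0.04], "angular": [-33, 0, 0]}
    - {"jaw": 0, "slide": [0, 0.141, -0.041], "angular": [-34, 0, 0]}
    - {"jaw": 0, "slide": [0, 0.141, -0.041], "angular": [-34, 0, 0]}
    - {"jaw": 0.4, "slide": [0, 0.141, -0.041], "angular": [-34, 0, 0]}
    - {"jaw": 0.4, "slide": [0, 0.141, -0.041], "angular": [-34, 0, 0]}
    - {"jaw": 0.4, "slide": [0, 0.141, -0.041], "angular": [-34, 0, 0]}

```text
time_s: 16.52
eef_pos: [0.6768, -0.19, 0.0305]
tool_rot: [-90.0, 0.0, -90.5]
wrist_force: [0.6, -0.1, -0.1]
finger_gap: 0.0344
```

Emit:
servo_tool:
  plan:
    - {"jaw": 0.4, "slide": [0, -0.04, 0], "angular": [0, 0, 0]}
    - {"jaw": 0.4, "slide": [0, -0.1, 0], "angular": [0, 0, 0]}
    - {"jaw": 0.8, "slide": [0, -0.16, 0], "angular": [0, 0, 0]}
    - {"jaw": 0.8, "slide": [0, -0.16, 0], "angular": [0, 0, 0]}
    - {"jaw": 0.8, "slide": [0, -0.16, 0], "angular": [0, 0, 0]}

```text
time_s: 17.15
eef_pos: [0.6766, -0.1902, 0.1904]
tool_rot: [-90.0, 0.0, -90.5]
wrist_force: [0.1, -0.1, -1.1]
finger_gap: 0.0684
```

```bash
cat > look.py <<'E'
from h import *
C={n:cam(n) for n in('top','side')}
for t in ('disc_red','disc_green','disc_yellow'):
    P={}
    for n in C:
        for q in models.place_of(t,n)[:1]: print(t,n,round(q['score'],2),np.round(q['centre'],1),onz(C[n],q['centre'],.05).round(4))
R=Ro.from_euler('z',-.6,degrees=True)
for y in(.105,-.035,-.105): print('corner',R.apply([-.068,y,.05])+[.5226,-.189,0])
s=monitor.read_state(); print(s['time_s'],s['eef_pos'],s['tool_rot'])
E
python3 - <<'E'
from look import *
c=C['top']; save(c,'t6.png',(270,110,460,280),4)
E
```

```text
disc_red top 0.47 [337.9 243.5] [ 0.4462 -0.0919  0.05  ]
disc_red side 0.77 [294.6 247.1] [ 0.4535 -0.089   0.05  ]
disc_green top 0.66 [449.7 139.4] [ 0.701  -0.3696  0.05  ]
disc_green side 0.69 [346.6 286.2] [ 0.4438 -0.2342  0.05  ]
disc_yellow top 0.79 [425.9 238.8] [ 0.457  -0.3037  0.05  ]
disc_yellow side 0.58 [380.2 301. ] [ 0.4565 -0.2964  0.05  ]
corner [ 0.45570327 -0.08329368  0.05      ]
corner [ 0.45423722 -0.223286    0.05      ]
corner [ 0.45350419 -0.29328216  0.05      ]
17.55 [ 0.67620712 -0.19033937  0.18952142] [-9.00750882e+01  2.51737613e-02 -9.04924668e+01]
```

View pics/t6.png

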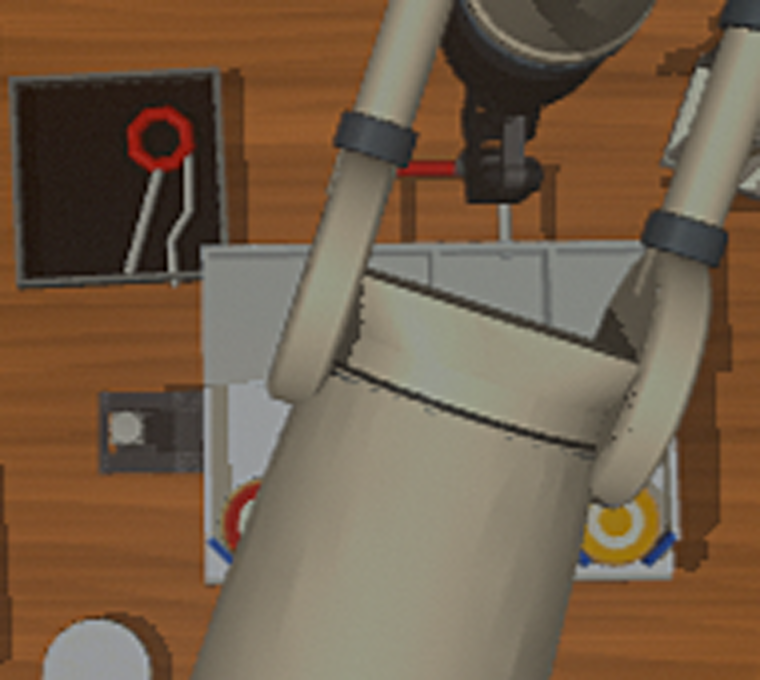

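```bash
python3 - <<'E'
from h import *
c=cam('top')
for nm,px in dict(red=(337.1,250),green=(395,250),yel=(424.25,250),edL=(321,255),edR=(438.2,255),backL=(320.4,172),backR=(438.2,172)).items(): print(nm,onz(c,px,.054).round(4),onz(c,px,.04).round(4))
print('disc',onz(c,(424.5,240),.05))
# colour-based disc in side
c=cam('side'); f=cv2.cvtColor(c['frame'],cv2.COLOR_RGB2HSV).astype(int); save(c,'s7.png',(260,220,430,340),4)
E
```

```text
red [ 0.4308 -0.0897  0.054 ] [ 0.4304 -0.0903  0.04  ]
green [ 0.4305 -0.2281  0.054 ] [ 0.4301 -0.2308  0.04  ]
yel [ 0.4304 -0.2979  0.054 ] [ 0.43   -0.3017  0.04  ]
edL [ 0.419 -0.051  0.054] [ 0.4184 -0.0511  0.04  ]
edR [ 0.4185 -0.3308  0.054 ] [ 0.4179 -0.335   0.04  ]
backL [ 0.6201 -0.0503  0.054 ] [ 0.6225 -0.0503  0.04  ]
backR [ 0.619  -0.3374  0.054 ] [ 0.6214 -0.3417  0.04  ]
disc [ 0.45415559 -0.30029642  0.05      ]
```

View pics/s7.png

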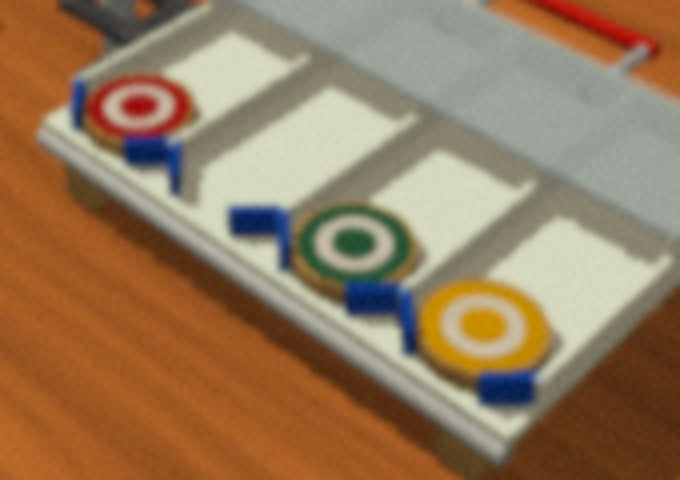

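The clip lies flat in the dish, loop at crop (160,138). The medallions sit in the V corners: red at side px (295,246), green at (348,280) and yellow at (381,301). I'll take yellow first.

Emit:
servo_tool:
  plan:
    - {"jaw": 0.85, "slide": [0.11, 0, -0.221], "angular": [0, 0, 0]}
    - {"jaw": 0.85, "slide": [0.11, 0, -0.221], "angular": [0, 0, 0]}
    - {"jaw": 0.85, "slide": [0.11, 0, -0.221], "angular": [0, 0, 0]}
    - {"jaw": 0.85, "slide": [0.11, 0, -0.221], "angular": [0, 0, 0]}
    - {"jaw": 0.85, "slide": [0.11, 0.07, -0.221], "angular": [0, 0, 0]}
    - {"jaw": 0.85, "slide": [0.11, 0.09, -0.221], "angular": [0, 0, 0]}
    - {"jaw": 0.85, "slide": [0.11, 0.09, -0.221], "angular": [0, 0, 0]}

```text
time_s: 18.52
eef_pos: [0.453, -0.2976, 0.0978]
tool_rot: [-90.2, 0.2, -90.5]
wrist_force: [-0.1, 0.7, -0.4]
finger_gap: 0.0726
```

```bash
python3 - <<'E'
from look import *
c=C['side']; save(c,'s8.png',(300,200,460,340),5); print(proj(c,[s['eef_pos']]),s['finger_gap'])
E
```

```text
disc_red top 0.74 [338.2 242.1] [ 0.4496 -0.0926  0.05  ]
disc_red side 0.7 [292.7 247.6] [ 0.4498 -0.0875  0.05  ]
disc_green top 0.77 [393.  241.5] [ 0.4507 -0.2245  0.05  ]
disc_green side 0.78 [345.9 287.3] [ 0.441  -0.2352  0.05  ]
disc_yellow top 0.56 [426.5 241.3] [ 0.451 -0.305  0.05 ]
disc_yellow side 0.97 [377.1 301.9] [ 0.4514 -0.294   0.05  ]
corner [ 0.45570327 -0.08329368  0.05      ]
corner [ 0.45423722 -0.223286    0.05      ]
corner [ 0.45350419 -0.29328216  0.05      ]
18.925 [ 0.45507598 -0.29881427  0.10175068] [-8.99062017e+01 -7.15568083e-02 -9.04815162e+01]
[[382.98947659 278.13131182]] 0.07262615703909821
```

View pics/s8.png

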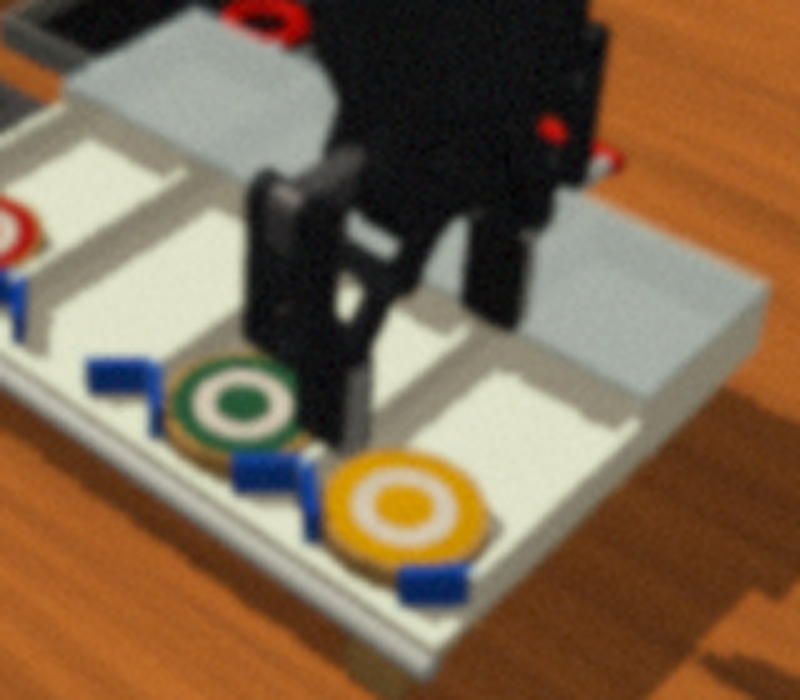

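Emit:
servo_tool:
  plan:
    - {"jaw": 0.85, "slide": [0, 0.03, 0], "angular": [0, 0, 0]}
    - {"jaw": 0.85, "slide": [0, 0.05, 0], "angular": [0, 0, 0]}
    - {"jaw": 0.85, "slide": [0, 0.064, 0], "angular": [0, 0, 0]}
    - {"jaw": 0.85, "slide": [0, 0.064, 0], "angular": [0, 0, 0]}
    - {"jaw": 0.85, "slide": [0, 0.064, 0], "angular": [0, 0, 0]}
  grip_force: 25

```text
time_s: 19.55
eef_pos: [0.4549, -0.2988, 0.0373]
tool_rot: [-89.9, -0.0, -90.5]
wrist_force: [-0.3, -0.9, -0.3]
finger_gap: 0.0729
```

Emit:
servo_tool:
  plan:
    - {"jaw": 0.7, "slide": [0, 0, 0], "angular": [0, 0, 0]}
    - {"jaw": 0.6, "slide": [0, 0, 0], "angular": [0, 0, 0]}
    - {"jaw": 0.4, "slide": [0, 0, 0], "angular": [0, 0, 0]}
    - {"jaw": 0.4, "slide": [0, 0, 0], "angular": [0, 0, 0]}
    - {"jaw": 0.4, "slide": [0, 0, 0], "angular": [0, 0, 0]}
  grip_force: 40

```text
time_s: 20.18
eef_pos: [0.457, -0.2991, 0.0387]
tool_rot: [-89.6, -0.1, -90.5]
wrist_force: [6.8, 0.3, 1.0]
finger_gap: 0.0541
```

Emit:
servo_tool:
  plan:
    - {"jaw": 0.4, "slide": [0, -0.02, 0], "angular": [0, 0, 0]}
    - {"jaw": 0.4, "slide": [0, -0.06, 0], "angular": [0, 0, 0]}
    - {"jaw": 0.4, "slide": [0, -0.12, 0], "angular": [0, 0, 0]}
    - {"jaw": 0.4, "slide": [0, -0.12, 0], "angular": [0, 0, 0]}
  grip_force: 50

```text
time_s: 20.68
eef_pos: [0.4567, -0.3002, 0.1638]
tool_rot: [-89.4, -0.4, -90.5]
wrist_force: [0.4, -0.8, -0.4]
finger_gap: 0.0532
```

```bash
python3 - <<'E'
from h import *
c=cam('side'); save(c,'s9.png',(300,170,460,340),4); t=cam('top')
f=t['frame'].astype(int)
s=monitor.read_state(); print(s['eef_pos'],s['finger_gap'])
# box centres by lining colour
hsv=cv2.cvtColor(t['frame'],cv2.COLOR_RGB2HSV)
for nm,(lo,hi) in dict(red=((0,150,90),(6,255,255)),yel=((20,180,120),(30,255,255)),green=((55,80,40),(90,255,255))).items():
  m=cv2.inRange(hsv,lo,hi); m[:,260:]=0; m[:150]=0
  k,lab,st,ce=cv2.connectedComponentsWithStats(m); i=1+st[1:,4].argmax(); x,y,w,h,a=st[i]
  print(nm,st[i],onz(t,(x+w/2-.5,y+h/2-.5),.008).round(3))
E
```

```text
[ 0.45483966 -0.29882672  0.1576262 ] 0.053378012129880956
red [ 154  232   39   46 1689] [0.419 0.322 0.008]
yel [ 156  167   39   44 1586] [0.587 0.323 0.008]
green [ 217  164   39   44 1615] [0.594 0.166 0.008]
```

View pics/s9.png

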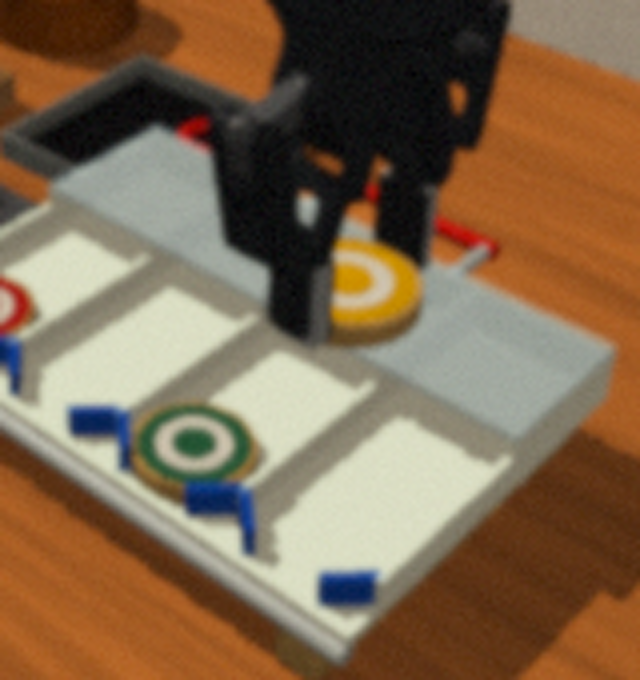

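Emit:
servo_tool:
  plan:
    - {"jaw": 0.4, "slide": [-0.025, 0, 0.005], "angular": [0, 0, 0]}
    - {"jaw": 0.4, "slide": [-0.07, 0, 0.014], "angular": [0, 0, 0]}
    - {"jaw": 0.4, "slide": [-0.12, 0, 0.024], "angular": [0, 0, 0]}
    - {"jaw": 0.4, "slide": [-0.17, 0, 0.034], "angular": [0, 0, 0]}
    - {"jaw": 0.4, "slide": [-0.22, 0, 0.045], "angular": [0, 0, 0]}
    - {"jaw": 0.4, "slide": [-0.27, 0, 0.055], "angular": [0, 0, 0]}
    - {"jaw": 0.4, "slide": [-0.32, 0, 0.065], "angular": [0, 0, 0]}
    - {"jaw": 0.4, "slide": [-0.37, 0, 0.075], "angular": [0, 0, 0]}
    - {"jaw": 0.4, "slide": [-0.42, 0, 0.085], "angular": [0, 0, 0]}
    - {"jaw": 0.4, "slide": [-0.47, 0, 0.095], "angular": [0, 0, 0]}
    - {"jaw": 0.4, "slide": [-0.52, 0, 0.105], "angular": [0, 0, 0]}
    - {"jaw": 0.4, "slide": [-0.57, 0, 0.116], "angular": [0, 0, 0]}
    - {"jaw": 0.4, "slide": [-0.61, 0, 0.124], "angular": [0, 0, 0]}
    - {"jaw": 0.4, "slide": [-0.626, 0, 0.127], "angular": [0, 0, 0]}
    - {"jaw": 0.4, "slide": [-0.626, 0.0, 0.127], "angular": [0, 0, 0]}
    - {"jaw": 0.4, "slide": [-0.626, 0.05, 0.127], "angular": [0, 0, 0]}
    - {"jaw": 0.4, "slide": [-0.626, 0.08, 0.127], "angular": [0, 0, 0]}
    - {"jaw": 0.4, "slide": [-0.626, 0.08, 0.127], "angular": [0, 0, 0]}

```text
time_s: 23.02
eef_pos: [0.5851, 0.3236, 0.0726]
tool_rot: [-90.4, -0.2, -90.6]
wrist_force: [-0.4, -0.4, 0.4]
finger_gap: 0.0537
```

```bash
python3 - <<'E'
from h import *
C={n:cam(n) for n in('top','side')}
s=monitor.read_state(); print(s['eef_pos'],s['tool_rot'],s['finger_gap'])
for n in C:
  for q in models.place_of('disc_yellow',n)[:1]: print(n,q['score'],q['centre'],proj(C[n],np.array(s['eef_pos'])+[0,0,.006]))
c=C['side'];save(c,'s10.png',(140,110,340,250),4)
E
```

```text
[0.58732401 0.32527868 0.07761434] [-8.99553236e+01  3.76675765e-03 -9.05710304e+01] 0.05298307155832942
top 0.76 [161.6, 185.5] [[161.910327   184.15694021]]
side 0.68 [232.1, 153.7] [[231.46959571 151.62539174]]
```

View pics/s10.png

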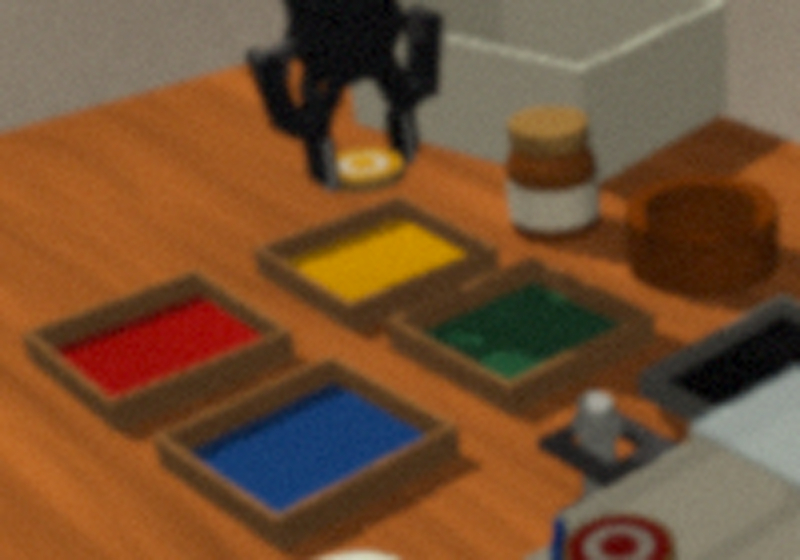

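Emit:
servo_tool:
  plan:
    - {"jaw": 0.4, "slide": [0, 0.03, 0], "angular": [0, 0, 0]}
    - {"jaw": 0.4, "slide": [0, 0.055, 0], "angular": [0, 0, 0]}
    - {"jaw": 0.4, "slide": [0, 0.071, 0], "angular": [0, 0, 0]}
    - {"jaw": 0.4, "slide": [0, 0.071, 0], "angular": [0, 0, 0]}
    - {"jaw": 0.78, "slide": [0, 0.071, 0], "angular": [0, 0, 0]}
    - {"jaw": 0.78, "slide": [0, 0.071, 0], "angular": [0, 0, 0]}
    - {"jaw": 0.78, "slide": [0, 0.071, 0], "angular": [0, 0, 0]}
    - {"jaw": 0.78, "slide": [0, 0.03, 0], "angular": [0, 0, 0]}
    - {"jaw": 0.78, "slide": [0, -0.03, 0], "angular": [0, 0, 0]}
    - {"jaw": 0.78, "slide": [0, -0.08, 0], "angular": [0, 0, 0]}
    - {"jaw": 0.78, "slide": [0, -0.08, 0], "angular": [0, 0, 0]}

```text
time_s: 24.6
eef_pos: [0.5891, 0.3275, 0.1643]
tool_rot: [-89.4, 0.3, -90.5]
wrist_force: [-0.3, -0.2, 0.1]
finger_gap: 0.0667
```

```bash
python3 - <<'E'
from look import *
for y in (-.228,-.088): print(rel([.455,y,.16]))
for n in C: print(n,[onz(C[n],q['centre'],.014).round(3) for q in models.place_of('disc_yellow',n)[:1]])
E
```

```text
disc_red top 0.9 [337.7 243.4] [ 0.4465 -0.0914  0.05  ]
disc_red side 0.56 [293.1 245.8] [ 0.4542 -0.0838  0.05  ]
disc_green top 0.7 [395.3 234.7] [ 0.467  -0.2304  0.05  ]
disc_green side 0.97 [352.  279.9] [ 0.4619 -0.2305  0.05  ]
disc_yellow top 0.92 [173.6 189.3] [0.5793 0.31   0.05  ]
disc_yellow side 0.74 [267. 195.] [0.5415 0.1116 0.05  ]
corner [ 0.45570327 -0.08329368  0.05      ]
corner [ 0.45423722 -0.223286    0.05      ]
corner [ 0.45350419 -0.29328216  0.05      ]
25.0 [0.58638822 0.32611922 0.15468033] [-9.01401380e+01 -6.96752983e-02 -9.04952573e+01]
(array([ 0.5552, -0.0043, -0.1266]), None)
(array([ 0.4152, -0.0045, -0.1278]), None)
top [array([0.584, 0.324, 0.014])]
side [array([0.578, 0.163, 0.014])]
```

```bash
cat > ring.py <<'E'
from h import *
def rings(n,z,x0=280,cols=('red','green','yel')):
  t=cam(n); hsv=cv2.cvtColor(t['frame'],cv2.COLOR_RGB2HSV); r={}
  H=dict(red=[((0,110,60),(7,255,255)),((172,110,60),(180,255,255))],green=[((50,70,30),(95,255,255))],yel=[((18,140,80),(32,255,255))])
  for k in cols:
    m=sum(cv2.inRange(hsv,*h) for h in H[k]).astype(np.uint8); m[:,:x0]=0; m[:225]=0; m[300+(n=='side')*30:]=0
    p=cv2.findNonZero(m)
    if p is None or len(p)<20: continue
    e=cv2.boundingRect(p); q=(e[0]+e[2]/2-.5,e[1]+e[3]/2-.5); print(n,k,e,q,onz(t,q,z).round(4))
  return t
E
python3 - <<'E'
from ring import *
rings('top',.05); rings('side',.05)
E
```

```text
top red (326, 231, 21, 20) (336.0, 240.5) [ 0.4534 -0.0874  0.05  ]
top green (387, 227, 20, 20) (396.5, 236.5) [ 0.4627 -0.2332  0.05  ]
side red (281, 225, 144, 30) (352.5, 239.5) [ 0.5506 -0.1535  0.05  ]
side green (341, 271, 27, 18) (354.0, 279.5) [ 0.4651 -0.2323  0.05  ]
side yel (281, 255, 92, 75) (326.5, 292.0) [ 0.41   -0.2194  0.05  ]
```

Green was knocked about 9 mm up its lane, to (0.464, -0.232). I'll pick it there.

Emit:
servo_tool:
  plan:
    - {"jaw": 0.85, "slide": [0.557, 0, -0.118], "angular": [0, 0, 0]}
    - {"jaw": 0.85, "slide": [0.557, 0, -0.118], "angular": [0, 0, 0]}
    - {"jaw": 0.85, "slide": [0.557, 0, -0.118], "angular": [0, 0, 0]}
    - {"jaw": 0.85, "slide": [0.557, 0, -0.118], "angular": [0, 0, 0]}
    - {"jaw": 0.85, "slide": [0.557, 0, -0.118], "angular": [0, 0, 0]}
    - {"jaw": 0.85, "slide": [0.557, 0, -0.118], "angular": [0, 0, 0]}
    - {"jaw": 0.85, "slide": [0.557, 0, -0.118], "angular": [0, 0, 0]}
    - {"jaw": 0.85, "slide": [0.557, 0, -0.118], "angular": [0, 0, 0]}
    - {"jaw": 0.85, "slide": [0.557, 0, -0.118], "angular": [0, 0, 0]}
    - {"jaw": 0.85, "slide": [0.557, 0, -0.118], "angular": [0, 0, 0]}
    - {"jaw": 0.85, "slide": [0.557, 0, -0.118], "angular": [0, 0, 0]}
    - {"jaw": 0.85, "slide": [0.557, 0.05, -0.118], "angular": [0, 0, 0]}
    - {"jaw": 0.85, "slide": [0.557, 0.05, -0.118], "angular": [0, 0, 0]}

```text
time_s: 26.82
eef_pos: [0.4624, -0.2266, 0.1023]
tool_rot: [-90.4, 0.3, -90.4]
wrist_force: [0.6, 0.2, 0.7]
finger_gap: 0.0729
```

```bash
python3 - <<'E'
from ring import *
c=rings('side',.05,cols=('green',)); s=monitor.read_state(); print(s['eef_pos'],s['tool_rot'])
print(rel([.464,-.230,.038]))
E
```

```text
side green (341, 271, 27, 18) (354.0, 279.5) [ 0.4651 -0.2323  0.05  ]
[ 0.46353846 -0.22751032  0.10515095] [-90.19736992   0.13372526 -90.36528486]
(array([0.0026, 0.0671, 0.0007]), None)
```

Emit:
servo_tool:
  plan:
    - {"jaw": 0.85, "slide": [0.002, 0.03, 0.001], "angular": [0, 0, 0]}
    - {"jaw": 0.85, "slide": [0.002, 0.055, 0.001], "angular": [0, 0, 0]}
    - {"jaw": 0.85, "slide": [0.002, 0.067, 0.001], "angular": [0, 0, 0]}
    - {"jaw": 0.85, "slide": [0.002, 0.067, 0.001], "angular": [0, 0, 0]}
    - {"jaw": 0.7, "slide": [0.002, 0.067, 0.001], "angular": [0, 0, 0]}
    - {"jaw": 0.6, "slide": [0.002, 0.067, 0.001], "angular": [0, 0, 0]}
    - {"jaw": 0.4, "slide": [0.002, 0.067, 0.001], "angular": [0, 0, 0]}
    - {"jaw": 0.4, "slide": [0.002, 0.067, 0.001], "angular": [0, 0, 0]}
    - {"jaw": 0.4, "slide": [0.002, 0.067, 0.001], "angular": [0, 0, 0]}
  grip_force: 50

```text
time_s: 28.0
eef_pos: [0.466, -0.2319, 0.0418]
tool_rot: [-89.8, -0.1, -90.5]
wrist_force: [-1.1, 2.8, 5.1]
finger_gap: 0.053
```

Emit:
servo_tool:
  plan:
    - {"jaw": 0.4, "slide": [0, -0.02, 0], "angular": [0, 0, 0]}
    - {"jaw": 0.4, "slide": [0, -0.06, 0], "angular": [0, 0, 0]}
    - {"jaw": 0.4, "slide": [0, -0.11, 0], "angular": [0, 0, 0]}
    - {"jaw": 0.4, "slide": [0, -0.11, 0], "angular": [0, 0, 0]}

```text
time_s: 28.5
eef_pos: [0.4673, -0.233, 0.1568]
tool_rot: [-89.4, -0.3, -90.5]
wrist_force: [-0.0, 0.5, -0.2]
finger_gap: 0.0524
```

```bash
python3 - <<'E'
from h import *
c=cam('side'); s=monitor.read_state(); print(s['eef_pos'],s['finger_gap'],[ (q['score'],q['centre']) for q in models.place_of('disc_green','side')[:1]],proj(c,np.array(s['eef_pos'])+[0,0,.006]))
print(rel([.594,.168,.14]))
E
```

```text
[ 0.46630272 -0.23248413  0.15361146] 0.052906332273577425 [(0.75, [357.1, 228.9])] [[356.60695647 227.51763676]]
(array([-0.4011,  0.0109,  0.125 ]), None)
```

Emit:
servo_tool:
  plan:
    - {"jaw": 0.4, "slide": [-0.025, 0, 0.008], "angular": [0, 0, 0]}
    - {"jaw": 0.4, "slide": [-0.07, 0, 0.022], "angular": [0, 0, 0]}
    - {"jaw": 0.4, "slide": [-0.12, 0, 0.037], "angular": [0, 0, 0]}
    - {"jaw": 0.4, "slide": [-0.17, 0, 0.053], "angular": [0, 0, 0]}
    - {"jaw": 0.4, "slide": [-0.22, 0, 0.069], "angular": [0, 0, 0]}
    - {"jaw": 0.4, "slide": [-0.27, 0, 0.084], "angular": [0, 0, 0]}
    - {"jaw": 0.4, "slide": [-0.32, 0, 0.1], "angular": [0, 0, 0]}
    - {"jaw": 0.4, "slide": [-0.37, 0, 0.115], "angular": [0, 0, 0]}
    - {"jaw": 0.4, "slide": [-0.39, 0, 0.122], "angular": [0, 0, 0]}
    - {"jaw": 0.4, "slide": [-0.401, 0, 0.125], "angular": [0, 0, 0]}
    - {"jaw": 0.4, "slide": [-0.401, 0.04, 0.125], "angular": [0, 0, 0]}
    - {"jaw": 0.4, "slide": [-0.401, 0.075, 0.125], "angular": [0, 0, 0]}
    - {"jaw": 0.4, "slide": [-0.401, 0.075, 0.125], "angular": [0, 0, 0]}

```text
time_s: 30.22
eef_pos: [0.5912, 0.1664, 0.0704]
tool_rot: [-90.4, -0.1, -90.6]
wrist_force: [-0.1, 0.0, -0.0]
finger_gap: 0.0531
```

```bash
python3 - <<'E'
from h import *
c=cam('side'); s=monitor.read_state(); print(s['eef_pos'],s['finger_gap'],[ (q['score'],q['centre']) for q in models.place_of('disc_green','side')[:1]],proj(c,np.array(s['eef_pos'])+[0,0,.004]))
print(rel([.594,.168,.008]))
save(c,'s11.png',(140,110,340,250),4)
E
```

```text
[0.59258029 0.16690631 0.07327359] 0.05297245935807385 [(0.72, [265.8, 171.6])] [[268.65774587 170.8177293 ]]
(array([-0.0007,  0.0674,  0.0002]), None)
```

View pics/s11.png

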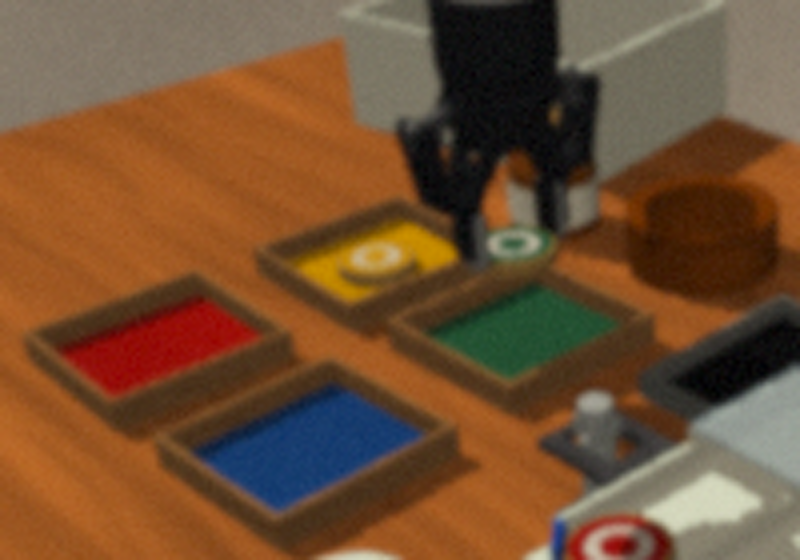

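Yellow lies flat in its box at crop (376,258), and green is held level above its own box. Placing green.

Emit:
servo_tool:
  plan:
    - {"jaw": 0.4, "slide": [0, 0.03, 0], "angular": [0, 0, 0]}
    - {"jaw": 0.4, "slide": [0, 0.053, 0], "angular": [0, 0, 0]}
    - {"jaw": 0.4, "slide": [0, 0.065, 0], "angular": [0, 0, 0]}
    - {"jaw": 0.4, "slide": [0, 0.065, 0], "angular": [0, 0, 0]}
    - {"jaw": 0.78, "slide": [0, 0.065, 0], "angular": [0, 0, 0]}
    - {"jaw": 0.78, "slide": [0, 0.065, 0], "angular": [0, 0, 0]}
    - {"jaw": 0.78, "slide": [0, 0.065, 0], "angular": [0, 0, 0]}
    - {"jaw": 0.78, "slide": [0, 0.03, 0], "angular": [0, 0, 0]}
    - {"jaw": 0.78, "slide": [0, -0.03, 0], "angular": [0, 0, 0]}
    - {"jaw": 0.78, "slide": [0, -0.08, 0], "angular": [0, 0, 0]}
    - {"jaw": 0.78, "slide": [0, -0.08, 0], "angular": [0, 0, 0]}

```text
time_s: 31.7
eef_pos: [0.5959, 0.1689, 0.1615]
tool_rot: [-89.4, 0.1, -90.5]
wrist_force: [0.9, -0.1, 0.2]
finger_gap: 0.0669
```

```bash
python3 - <<'E'
from look import *
from ring import *
rings('top',.05,cols=('red',)); print(rel([.4545,-.088,.15])); print(proj(C['side'],[.4545,-.088,.05]))
E
```

```text
disc_red top 0.76 [337.9 239.1] [ 0.4568 -0.092   0.05  ]
disc_red side 0.62 [293.5 244.4] [ 0.4577 -0.0809  0.05  ]
disc_green top 0.61 [234.6 183.8] [0.5923 0.1603 0.05  ]
disc_green side 0.57 [270.8 192.7] [0.5548 0.1138 0.05  ]
disc_yellow top 0.6 [311.6 143.8] [ 0.6915 -0.0287  0.05  ]
disc_yellow side 0.62 [235.2 173.1] [0.5546 0.2657 0.05  ]
corner [ 0.45570327 -0.08329368  0.05      ]
corner [ 0.45423722 -0.223286    0.05      ]
corner [ 0.45350419 -0.29328216  0.05      ]
32.1 [0.59293754 0.16817682 0.15281405] [-9.01490303e+01 -3.39174592e-02 -9.04959210e+01]
top red (326, 231, 21, 20) (336.0, 240.5) [ 0.4534 -0.0874  0.05  ]
(array([ 0.2574,  0.0036, -0.1364]), None)
[[294.66176066 246.65067042]]
```

Emit:
servo_tool:
  plan:
    - {"jaw": 0.85, "slide": [0.257, 0, -0.136], "angular": [0, 0, 0]}
    - {"jaw": 0.85, "slide": [0.257, 0, -0.136], "angular": [0, 0, 0]}
    - {"jaw": 0.85, "slide": [0.257, 0, -0.136], "angular": [0, 0, 0]}
    - {"jaw": 0.85, "slide": [0.257, 0, -0.136], "angular": [0, 0, 0]}
    - {"jaw": 0.85, "slide": [0.257, 0, -0.136], "angular": [0, 0, 0]}
    - {"jaw": 0.85, "slide": [0.257, 0, -0.136], "angular": [0, 0, 0]}
    - {"jaw": 0.85, "slide": [0.257, 0.05, -0.136], "angular": [0, 0, 0]}
    - {"jaw": 0.85, "slide": [0.257, 0.05, -0.136], "angular": [0, 0, 0]}
    - {"jaw": 0.85, "slide": [0.257, 0.05, -0.136], "angular": [0, 0, 0]}

```text
time_s: 33.28
eef_pos: [0.4559, -0.0869, 0.1056]
tool_rot: [-90.0, 0.0, -90.4]
wrist_force: [0.8, -0.1, 0.3]
finger_gap: 0.0727
```

```bash
python3 - <<'E'
from h import *
c=cam('side'); print([ (q['score'],q['centre']) for q in models.place_of('disc_red','side')[:1]])
print(monitor.read_state()['eef_pos'],rel([.4545,-.0875,.039]))
E
```

```text
[(0.68, [292.7, 245.8])]
[ 0.45649731 -0.08726185  0.10664021] (array([ 0.0002,  0.0676, -0.0022]), None)
```

Emit:
servo_tool:
  plan:
    - {"jaw": 0.85, "slide": [0, 0.03, -0.001], "angular": [0, 0, 0]}
    - {"jaw": 0.85, "slide": [0, 0.055, -0.001], "angular": [0, 0, 0]}
    - {"jaw": 0.85, "slide": [0, 0.067, -0.001], "angular": [0, 0, 0]}
    - {"jaw": 0.85, "slide": [0, 0.067, -0.001], "angular": [0, 0, 0]}
    - {"jaw": 0.7, "slide": [0, 0.067, -0.001], "angular": [0, 0, 0]}
    - {"jaw": 0.6, "slide": [0, 0.067, -0.001], "angular": [0, 0, 0]}
    - {"jaw": 0.4, "slide": [0, 0.067, -0.001], "angular": [0, 0, 0]}
    - {"jaw": 0.4, "slide": [0, 0.067, -0.001], "angular": [0, 0, 0]}
    - {"jaw": 0.4, "slide": [0, 0.067, -0.001], "angular": [0, 0, 0]}

```text
time_s: 34.5
eef_pos: [0.4558, -0.0878, 0.0397]
tool_rot: [-89.8, -0.1, -90.5]
wrist_force: [1.1, 0.2, 6.1]
finger_gap: 0.0532
```

Emit:
servo_tool:
  plan:
    - {"jaw": 0.4, "slide": [0, -0.02, 0], "angular": [0, 0, 0]}
    - {"jaw": 0.4, "slide": [0, -0.06, 0], "angular": [0, 0, 0]}
    - {"jaw": 0.4, "slide": [0, -0.11, 0], "angular": [0, 0, 0]}
    - {"jaw": 0.4, "slide": [0, -0.11, 0], "angular": [0, 0, 0]}

```text
time_s: 35.0
eef_pos: [0.4564, -0.0881, 0.1528]
tool_rot: [-89.5, -0.1, -90.5]
wrist_force: [0.9, 1.0, -0.3]
finger_gap: 0.0533
```

```bash
python3 - <<'E'
from h import *
c=cam('side'); s=monitor.read_state(); print(s['eef_pos'],s['finger_gap'],[ (q['score'],q['centre']) for q in models.place_of('disc_red','side')[:1]],proj(c,np.array(s['eef_pos'])+[0,0,.006]))
print(rel([.419,.326,.14]))
E
```

```text
[ 0.4553119  -0.08782569  0.1498779 ] 0.05342701928309825 [(0.8, [290.8, 197.9])] [[292.11173654 199.87731612]]
(array([-0.4133,  0.0077, -0.0391]), None)
```

Emit:
servo_tool:
  plan:
    - {"jaw": 0.4, "slide": [-0.025, 0, -0.002], "angular": [0, 0, 0]}
    - {"jaw": 0.4, "slide": [-0.07, 0, -0.007], "angular": [0, 0, 0]}
    - {"jaw": 0.4, "slide": [-0.12, 0, -0.011], "angular": [0, 0, 0]}
    - {"jaw": 0.4, "slide": [-0.17, 0, -0.016], "angular": [0, 0, 0]}
    - {"jaw": 0.4, "slide": [-0.22, 0, -0.021], "angular": [0, 0, 0]}
    - {"jaw": 0.4, "slide": [-0.27, 0, -0.025], "angular": [0, 0, 0]}
    - {"jaw": 0.4, "slide": [-0.32, 0, -0.03], "angular": [0, 0, 0]}
    - {"jaw": 0.4, "slide": [-0.37, 0, -0.035], "angular": [0, 0, 0]}
    - {"jaw": 0.4, "slide": [-0.4, 0, -0.038], "angular": [0, 0, 0]}
    - {"jaw": 0.4, "slide": [-0.413, 0, -0.039], "angular": [0, 0, 0]}
    - {"jaw": 0.4, "slide": [-0.413, 0.04, -0.039], "angular": [0, 0, 0]}
    - {"jaw": 0.4, "slide": [-0.413, 0.075, -0.039], "angular": [0, 0, 0]}
    - {"jaw": 0.4, "slide": [-0.413, 0.075, -0.039], "angular": [0, 0, 0]}

```text
time_s: 36.72
eef_pos: [0.4169, 0.3235, 0.0682]
tool_rot: [-90.4, -0.3, -90.5]
wrist_force: [0.3, -0.2, -0.3]
finger_gap: 0.053
```

```bash
python3 - <<'E'
from h import *
c=cam('side'); s=monitor.read_state(); print(s['eef_pos'],s['finger_gap'],[ (q['score'],q['centre']) for q in models.place_of('disc_red','side')[:1]],proj(c,np.array(s['eef_pos'])+[0,0,.005]))
print(rel([.419,.327,.007]))
save(c,'s12.png',(100,110,340,260),3.3)
E
```

```text
[0.41810825 0.32444625 0.07092412] 0.053644421506028765 [(0.57, [172.1, 172.1])] [[174.7013846  174.26242046]]
(array([-0.0018,  0.0659, -0.0001]), None)
```

View pics/s12.png

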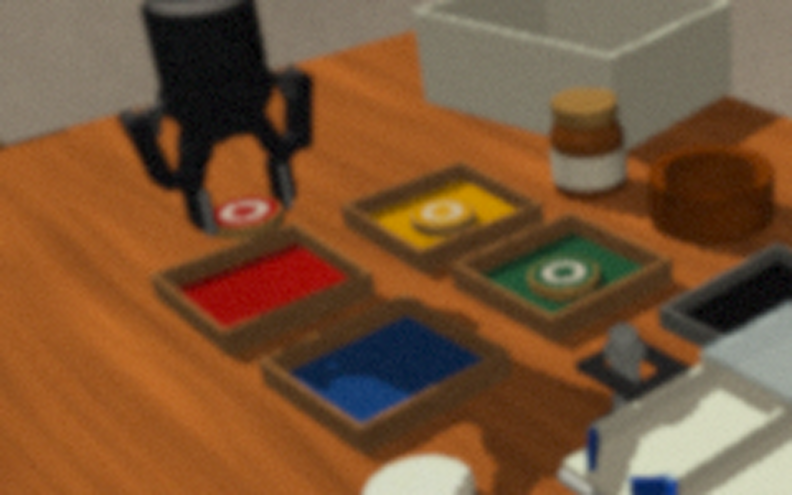

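Yellow (443,210) and green (563,272) lie flat in their boxes, and red is held level over the red box. Placing red and backing off.

Emit:
servo_tool:
  plan:
    - {"jaw": 0.4, "slide": [0, 0.03, 0], "angular": [0, 0, 0]}
    - {"jaw": 0.4, "slide": [0, 0.053, 0], "angular": [0, 0, 0]}
    - {"jaw": 0.4, "slide": [-0.001, 0.065, 0], "angular": [0, 0, 0]}
    - {"jaw": 0.4, "slide": [-0.001, 0.065, 0], "angular": [0, 0, 0]}
    - {"jaw": 0.78, "slide": [-0.001, 0.065, 0], "angular": [0, 0, 0]}
    - {"jaw": 0.78, "slide": [-0.001, 0.065, 0], "angular": [0, 0, 0]}
    - {"jaw": 0.78, "slide": [-0.001, 0.065, 0], "angular": [0, 0, 0]}
    - {"jaw": 0.78, "slide": [0, 0.03, 0], "angular": [0, 0, 0]}
    - {"jaw": 0.78, "slide": [0, -0.03, 0], "angular": [0, 0, 0]}
    - {"jaw": 0.78, "slide": [0, -0.08, 0], "angular": [0, 0, 0]}
    - {"jaw": 0.78, "slide": [0, -0.14, 0], "angular": [0, 0, 0]}
    - {"jaw": 0.78, "slide": [0, -0.14, 0], "angular": [0, 0, 0]}
    - {"jaw": 0.78, "slide": [0, -0.14, 0], "angular": [0, 0, 0]}

```text
time_s: 38.45
eef_pos: [0.4188, 0.3258, 0.2123]
tool_rot: [-90.0, 0.0, -90.5]
wrist_force: [1.0, 0.0, -1.1]
finger_gap: 0.0668
```

```bash
python3 - <<'E'
from h import *
C={n:cam(n) for n in('top','side')}; print(monitor.read_state()['time_s'])
for t,z in dict(disc_red=.014,disc_green=.014,disc_yellow=.014,clip=.01,box_red=0,box_green=0,box_yellow=0,clip_dish=0,tape=0,candle=0,labels=0,lantern=0,tray_handle=.046).items():
  print(t,[(n,round(q['score'],2),onz(C[n],q['centre'],z)[:2].round(3)) for n in C for q in models.place_of(t,n)[:1]])
a=C['side']['frame'][100:350,120:540,::-1]; b=C['top']['frame'][100:300,120:540,::-1]
cv2.imwrite('pics/fin.png',cv2.resize(np.vstack([a,b]),None,fx=1.33,fy=1.33,interpolation=cv2.INTER_CUBIC))
E
```

```text
38.55
disc_red [('top', 0.78, array([0.413, 0.323])), ('side', 0.72, array([0.417, 0.311]))]
disc_green [('top', 0.95, array([0.596, 0.173])), ('side', 0.57, array([0.583, 0.158]))]
disc_yellow [('top', 0.71, array([0.513, 0.005])), ('side', 0.65, array([0.58 , 0.313]))]
clip [('top', 0.81, array([ 0.699, -0.027])), ('side', 0.55, array([ 0.71 , -0.025]))]
box_red [('top', 0.97, array([0.415, 0.342])), ('side', 0.67, array([0.422, 0.317]))]
box_green [('top', 0.84, array([0.595, 0.167]))]
box_yellow [('side', 0.87, array([0.585, 0.329]))]
clip_dish [('top', 0.63, array([0.671, 0.   ])), ('side', 0.81, array([ 0.681, -0.005]))]
tape [('top', 0.89, array([0.761, 0.166])), ('side', 0.74, array([0.76 , 0.178]))]
candle [('top', 0.96, array([0.725, 0.302])), ('side', 0.72, array([0.744, 0.318]))]
labels [('top', 0.75, array([0.364, 0.027])), ('side', 0.67, array([0.364, 0.015]))]
lantern [('top', 0.75, array([ 0.71 , -0.392])), ('side', 0.74, array([ 0.712, -0.391]))]
tray_handle [('top', 0.77, array([ 0.678, -0.19 ])), ('side', 0.68, array([ 0.667, -0.193]))]
```

View pics/fin.png

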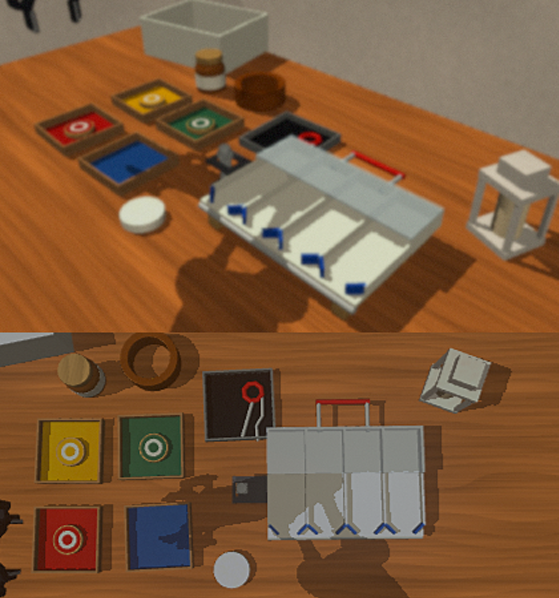

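All three medallions are flat in their own boxes, the clip is flat in the dish, the tray is level and empty, and the bystanders haven't moved.

```bash
python3 -c "from station import job; print(job.sign_off())"
```

```text
the job is handed in; nothing more can be done
None
```

The job is done and handed in at about 39 s of robot time; the interface gave no verdict.

- **Clip:** I pulled it out sideways and laid it in the black dish. It rests flat, its loop about 20–30 mm from the dish centre each way.
- **Tray:** I tipped it about 34° by the handle. Red, green and yellow slid into their corners; blue was absent. I then lowered it back to level.
- **Medallions:** I laid each one in the box of its own colour. Green had been knocked about 9 mm up its lane, so I measured it again before gripping it.

**Last checks:** The final pictures from both cameras show all three medallions flat near the middle of their boxes. The tray is empty and level, the tape, candle, labels and lantern are where they started, and the gripper is well clear.

**Disagreements:** In the last top view the network placed yellow near the pin, at (0.51, 0.01). The picture and the side camera both show it in the yellow box, so I took that as a false detection. Other network readings scattered by 1–2 cm.

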